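Line up the condiments on their tray by height

TASK

Tidy the condiments: stand the tin, the salt shaker, the spice jar and the pepper mill on the tray, each upright and centred on its own cork coaster, in order of height, with the tallest next to the tray's tall end board and the shortest at the other end. Don't knock any of them over, and leave the mug where it stands.

Things in the scene. Friction and masses are not known exactly. Their poses are not given: they have to be found in the camera images.
- tin: Small closed food tin, a plain cylinder 57 mm in diameter and 72 mm high: the shortest of the four. Origin: centre of its underside; z points up along it. Round, so it may be gripped at any yaw. Stands loose and upright on the worktop, nearer the robot than the tray; mass 0.12 to 0.26 kg.
- salt: Salt shaker with clear body and light grey domed top, 90 mm high, 44 mm across; straight enough to grip between 40 and 65 mm up; it stands with a slight lean of up to 0.05 rad. Origin: centre of its underside; z points up along it. Round, so it may be gripped at any yaw. Stands loose and upright on the worktop, nearer the robot than the tray; mass 0.07 to 0.15 kg.
- jar: Spice jar with a dark brown screw cap, 105 mm high, 41 mm in diameter all the way up. Origin: centre of its underside; z points up along it. Round, so it may be gripped at any yaw. Stands loose and upright on the worktop, nearer the robot than the tray; mass 0.07 to 0.16 kg.
- mill: Turned brown wooden pepper mill with a small bright knob on top, 140 mm high: the tallest of the four. Foot 58 mm across; the round head, 48 mm across, reaches from 102 to 129 mm up, with the 12 mm knob above it; the head is fixed to the body and is a good place to grip. Origin: centre of its underside; z points up along it. Round, so it may be gripped at any yaw. Stands loose and upright on the worktop, nearer the robot than the tray; mass 0.12 to 0.26 kg.
- coaster_1: One of four identical flat round cork coasters, 68 mm across, 4 mm thick, in a straight row at 80 mm pitch on a fixed light-wood tray. Origin: centre of its underside, 12 mm above the worktop (things stand 4 mm higher). Its y axis runs along the row, z up. This one is the outermost on the tray's left (+y) end. The tray (92 x 370 mm) lies roughly crosswise to the robot, farther off than the loose things.
- coaster_2: One of four identical flat round cork coasters, 68 mm across, 4 mm thick, in a straight row at 80 mm pitch on a fixed light-wood tray. Origin: centre of its underside, 12 mm above the worktop (things stand 4 mm higher). Its y axis runs along the row, z up. Second from the left. Wall cupboards begin about 60 to 100 mm behind the coasters, underside 0.56 m above the worktop: keep the arm low there.
- coaster_3: One of four identical flat round cork coasters, 68 mm across, 4 mm thick, in a straight row at 80 mm pitch on a fixed light-wood tray. Origin: centre of its underside, 12 mm above the worktop (things stand 4 mm higher). Its y axis runs along the row, z up. Third from the left.
- coaster_4: One of four identical flat round cork coasters, 68 mm across, 4 mm thick, in a straight row at 80 mm pitch on a fixed light-wood tray. Origin: centre of its underside, 12 mm above the worktop (things stand 4 mm higher). Its y axis runs along the row, z up. This one is the outermost on the right (-y) end.
- tall_end: Tall wooden end board with a round-arched top, fixed across one end of the tray, 50 mm beyond the centre of the outermost coaster there; 84 mm wide across the row, 18 mm thick, its top 72 mm above its underside (84 mm above the worktop). Origin: centre of its underside. It may be at the left or the right end; the other end has only a low 12 mm round dowel.
- mug: Dark grey mug, 97 mm high, 82 mm across and 119 mm with its handle, standing on the flat black glass hob (6 mm above the worktop) to the right of the loose things; a bystander. Origin: centre of its underside, z up; handle towards its own -y.
Things that resemble listed ones, but are neither listed nor needed, are in the scene too. What is shaped like the jar but orange or yellow is not meant.

How it is judged (in metres and radians):
At the end, for the whole second after the job is handed in: Counted from the tall end board the coasters carry the pepper mill, the spice jar, the salt shaker and the tin, each within 13 mm of its coaster's centre, resting on the coaster (underside 1 to 8 mm above the coaster's underside), upright within 0.12 rad, and at rest (((horizontal distance between tall_end and coaster_1 below 0.1 m and horizontal distance between mill and coaster_1 below 0.013 m and z of mill in the frame of coaster_1 between 0.001 and 0.008 m and horizontal distance between jar and coaster_2 below 0.013 m and z of jar in the frame of coaster_2 between 0.001 and 0.008 m and horizontal distance between salt and coaster_3 below 0.013 m and z of salt in the frame of coaster_3 between 0.001 and 0.008 m and horizontal distance between tin and coaster_4 below 0.013 m and z of tin in the frame of coaster_4 between 0.001 and 0.008 m) or (horizontal distance between tall_end and coaster_4 below 0.1 m and horizontal distance between mill and coaster_4 below 0.013 m and z of mill in the frame of coaster_4 between 0.001 and 0.008 m and horizontal distance between jar and coaster_3 below 0.013 m and z of jar in the frame of coaster_3 between 0.001 and 0.008 m and horizontal distance between salt and coaster_2 below 0.013 m and z of salt in the frame of coaster_2 between 0.001 and 0.008 m and horizontal distance between tin and coaster_1 below 0.013 m and z of tin in the frame of coaster_1 between 0.001 and 0.008 m)) and angle between each of mill, jar, salt, tin's own z axis and vertical below 0.12 rad and linear speed of each of mill, jar, salt, tin below 0.02 m/s and angular speed of each of mill, jar, salt, tin below 0.2 rad/s); the robot touches nothing.
It fails at once if the mug is shifted by more than 25 mm or tipped (distance of mug from where it was at the start of the episode above 0.025 m or angle between mug's own z axis and vertical above 0.3 rad).
It fails at once if one of the four condiments is tipped over (angle between any of mill, jar, salt, tin's own z axis and vertical above 0.7 rad).
It also fails if it takes over 90 s, if anything falls off the work surface, if the arm or the gripper's body presses on something with over 40 N, if the wrist force passes 120 N, or if a joint passes its speed limit or range.

ROBOT

A 6-joint arm with a two-finger parallel gripper is mounted at the origin on a cart in front of the work surface, level with it; the furniture and walls round the work are solid. World frame = base frame: x ahead of the robot, y to its left, z up, the work surface at z = 0. Lengths are in mm, angles in rad, forces in N, time in s.
With the tool pointing down it reaches from about 400 to 925 mm from the base axis. Payload 12.5 kg.
Tool frame: the origin (TCP) lies where the fingers leave the gripper's body, on its centre line; the fingertips stand 78 mm ahead of it and the grasp point (between the pads) lies 59 mm ahead of it (env.nose_length is the distance from the TCP to the fingertips, in mm); z points along the fingers, y is the line along which they close (so a half turn about z gives the same grasp; the last joint's range is limited). The gripper opens to 95 mm and grips with 3 to 60 N. Pads are 20 mm wide; open, the fingers measure 119 mm over their backs; the gripper's body (75 mm by 180 mm) begins 59 mm behind the grasp point.
Start: joints at [-1.237, 0.491, 1.559, -0, 1.092, -0.106], TCP at [266.121, -565.524, 292.261] pointing down, gripper open.
Joint ranges: [-3.1, 3.1], [-0.84, 2.19], [0.05, 2.79], [-1.13, 4.28], [0.06, 2.93], [-2.69, 2.69]. Speed limits (rad/s): [2.22, 2.22, 2.79, 3.14, 3.14, 3.14].

INTERFACE

Orientations are given as [roll, pitch, yaw] about the fixed x, y, z axes, in that order (R = Rz(yaw) Ry(pitch) Rx(roll)).
In Python, from cell import env gives the robot as it stands. The module is installed in compiled form; this text tells all that it offers.
- The arm moves only by the tool send_rows, never from a script. Its argument "series" is text: rows parted by semicolons, each of 6 numbers parted by spaces: the shift along the tool's x, y, z as a fraction of full scale, then the turn, a rotation vector about the tool's x, y, z as a fraction of full scale. A call has 1 to 5 rows; each row shifts and turns the commanded pose from where the row before left it, along the tool's axes as they then stand; what a row does not reach is not made up. Full scale, the value 1, is 60 mm for a shift and 10 degrees for a turn. A row lasts 1/8 s, in which the tool goes at most 62.5 mm and 10.7 degrees, less where a joint would pass 70% of its speed; a pose out of reach is approached as far as the arm can. A call with a number of a shift or a turn outside -1 to 1 is refused whole. A call with a gripper value outside its range is refused whole. "fingers" is the opening, from 0 (shut) to 1 (fully open), set as the call begins (left out, the last holds). The fingers move at their own pace and stop on an object; the grip force is fixed at half the most. Time passes only in rows, so rows that do not move let the fingers close. It gives the time, the measured TCP pose, the force, the opening and the grip force at its end, in the units of the state.
- env.state(): the state, without advancing time (a new reading comes with each control period).
- env.read_camera(name): name is "side" or "top" or "wrist"; returns a dict with "color" (384x512x3 uint8, red, green, blue), "z_map" (384x512 float32, mm along the optical axis (not along the pixel's ray), 0 where there is no reading), "fovy" (degrees; the focal length in pixels is half the picture's height over the tangent of half this angle, whatever the lens; pixels are square), "cx", "cy" (the principal point, pixels), "distortion" ([k1, k2, p1, p2, k3] as OpenCV has them; the pictures are not rectified), "R" (3x3) and "t" (3): a world point X has camera coordinates R X + t. Camera axes: x right, y down, z forward; pixel columns grow to the right and rows downward; lengths in mm; the calibration is good to about 2 mm. A picture is of the moment at which its call begins.
- env.job_done(): hands the job in; it is judged then, once.
The state is a dict: "t": time; "joints": joint angles; "qvel": joint speeds; "tau": joint torques, N m; "eef_pos": TCP position; "tcp_rot": TCP orientation; "ft_force": force on the tool from outside, world axes, zero at the start; "moment": the same for the moment, N m; "opening": opening from 0.0 (shut) to 1.0 (fully open); "grip_force": force on a finger pad.
Only numpy, scipy, OpenCV 4.12 (cv2) and the standard library are available. Lean on these libraries where they do the work, as an engineer would, in place of code of your own. Each camera call takes 0.05 s, during which the arm holds its last target. There are 200 camera calls.

## Working session

There is one attempt and no reset: what is moved stays moved. The work goes in short steps, Python scripts to look and compute and a tool call to move; the robot and the scene stay as the last step left them, time stands still between calls to the robot, and variables do not carry over. Pictures are saved under pics/ and viewed, at most 14 in all, crops included, and the job is handed in when it is done.

Besides the shell and the picture viewer there is one more tool, called after "Call:" as name(argument=value, ...), one argument or row to a line, values as JSON. send_rows: Moves the arm, as the interface text tells. Shift numbers are shares of 60 mm and turn numbers shares of 10 degrees, none past 1 either way. Its arguments: {"type":"object","properties":{"series":{"type":"string"},"fingers":{"type":"number"}},"required":["series"]}

```bash
mkdir -p pics; cat > h.py <<'E'
from cell import env
import numpy as np, cv2
def cam(n):
    c=env.read_camera(n); f=c["color"].shape[0]/2/np.tan(np.radians(c["fovy"])/2)
    c["K"]=np.array([[f,0,c["cx"]],[0,f,c["cy"]],[0,0,1.]]); c["D"]=np.array(c["distortion"],float)
    c["R"]=np.array(c["R"]);c["t"]=np.array(c["t"]); return c
def rays(c,uv):
    p=cv2.undistortPoints(np.array(uv,float).reshape(-1,1,2),c["K"],c["D"]).reshape(-1,2)
    return np.c_[p,np.ones(len(p))]
def onz(c,uv,z):
    d=rays(c,uv)@c["R"]; o=-c["R"].T@c["t"]
    return o+d*((z-o[2])/d[:,2])[:,None]
def cloud(c):
    h,w=c["z_map"].shape; v,u=np.mgrid[:h,:w]
    r=rays(c,np.c_[u.ravel(),v.ravel()])*c["z_map"].reshape(-1,1)
    P=(r-c["t"])@c["R"]; P[c["z_map"].ravel()<=0]=np.nan
    return P.reshape(h,w,3)
E
python3 - <<'E'
from h import *
s=env.state(); print(s["eef_pos"],s["tcp_rot"],s["t"])
for n in("top","side"):
    c=cam(n); np.savez(n+".npz",**{k:c[k] for k in c})
    cv2.imwrite(f"pics/{n}0.png",cv2.resize(c["color"][:,:,::-1],(800,600)))
    print(n,-c["R"].T@c["t"],c["R"][2],c["fovy"],c["D"])
E
```

```text
[ 266.0556805  -565.35843311  291.66589815] [-3.14047715e+00 -1.00159507e-04  4.39809783e-01] 0.0
top [ 383.8476487  -278.58485051 1539.20620193] [ 0.0473814  -0.02085929 -0.99865905] 46.0845745320389 [-0.02433571  0.          0.          0.          0.        ]
side [-604.73051834 -291.16505198  736.75268759] [ 0.84285055  0.00461965 -0.53812788] 49.44742038728649 [0.00460803 0.         0.         0.         0.        ]
```

View pics/top0.png

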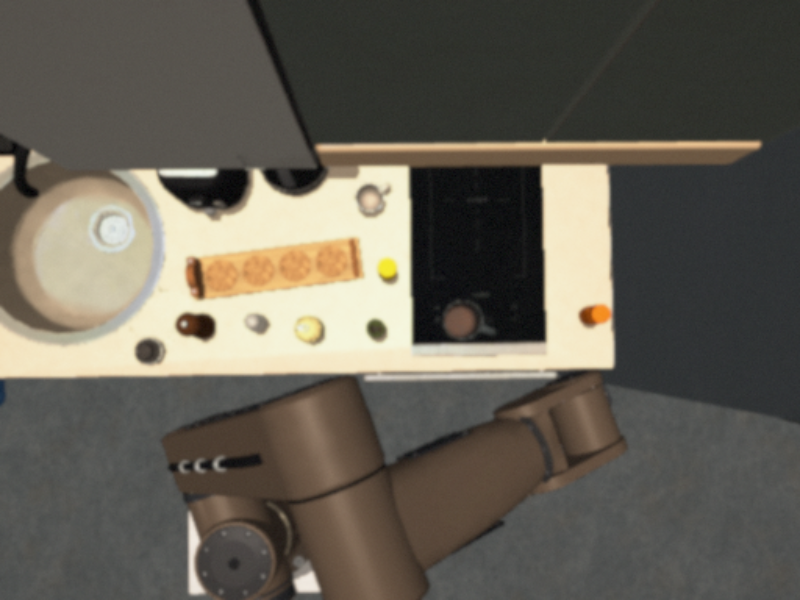

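View pics/side0.png

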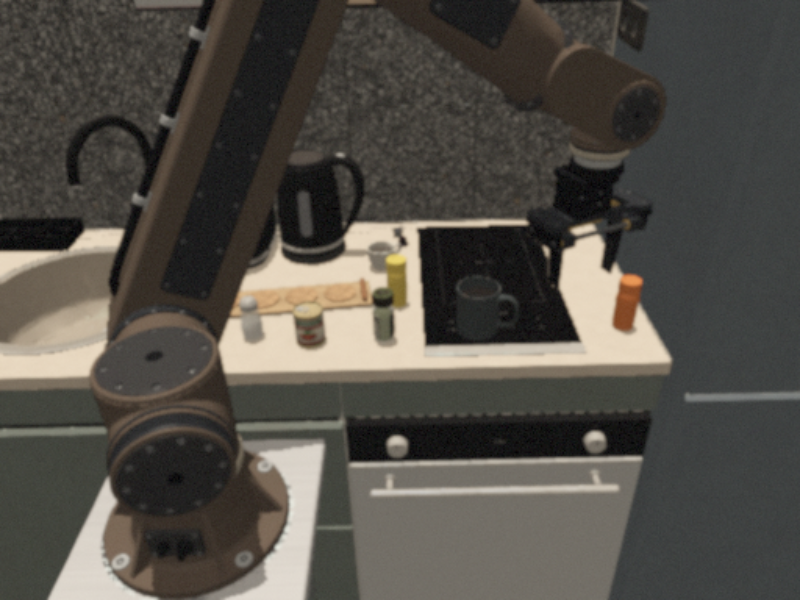

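The top view (800x600 scale) shows the tall end at the left (195,278), with coasters at about (222,275), (259,269), (295,265) and (332,261). The mill is at (195,325), salt (257,323), tin (309,329), jar (376,329) and mug (462,320). Yellow and orange look-alikes are at (388,268) and (597,314). The side view agrees with this, though the arm hides the mill.

```bash
python3 - <<'E'
from h import *
c=dict(np.load("top.npz")); P=cloud(c)
S=1.5625
print("table z",np.nanmedian(P[215:222,160:250,2]))
for n,(u,v,H,r) in dict(mill=(195,325,140,26),salt=(257,323,90,20),tin=(309,329,72,22),jar=(376,329,105,20),mug=(465,320,103,34),dark=(150,350,60,22),yel=(388,268,100,18)).items():
    u,v,r=int(u/S),int(v/S),int(r/S)
    p=P[v-r:v+r,u-r:u+r].reshape(-1,3); 
    z=p[:,2]; zt=np.nanpercentile(z,97)
    q=p[z>zt-8]; o=p[z>20]
    print(n,"top z",zt.round(1),"n",len(q),"c med",np.median(q,0).round(1),"mid",((q.min(0)+q.max(0))/2).round(1),"size",np.ptp(q,0).round(1), "all",o.min(0).round(0),o.max(0).round(0))
col=c["color"]
hsv=cv2.cvtColor(col,cv2.COLOR_RGB2HSV)
# tray: mask by height 6..30 region
for (u,v) in [(222,275),(259,269),(295,265),(332,261),(195,278),(354,258),(240,272),(277,267)]:
    print(u,v,onz(c,[(u/S,v/S)],16)[0].round(1),P[int(v/S),int(u/S)].round(1),col[int(v/S),int(u/S)],hsv[int(v/S),int(u/S)])
crop=col[140:240,80:280,::-1]
cv2.imwrite("pics/crop1.png",cv2.resize(crop,(800,400),interpolation=cv2.INTER_CUBIC))
E
```

```text
table z 0.7492989368487619
mill top z 130.4 n 131 c med [426.1 123.2 127.3] mid [426.4 123.7 133.1] size [43.8 42.9 21.2] all [402.  95.  21.] [452. 151. 144.]
salt top z 89.3 n 76 c med [431.9   4.8  86.4] mid [433.5   4.1  88.4] size [29.  30.2 14. ] all [410. -17.  23.] [450.  20.  95.]
tin top z 74.0 n 206 c med [ 414.6 -108.    70.4] mid [ 415.9 -109.9   72.4] size [55.4 55.4 12.7] all [ 388. -138.   20.] [444. -82.  79.]
jar top z 108.7 n 111 c med [ 414.2 -251.2  106.3] mid [ 413.  -249.8  106.8] size [35.1 35.3 12.1] all [ 395. -270.   24.] [ 431. -232.  113.]
mug top z 101.5 n 114 c med [ 419.7 -441.2  101.1] mid [ 427.9 -436.8  101.6] size [77.  96.6 16.1] all [ 389. -502.   20.] [ 466. -388.  110.]
dark top z 49.1 n 81 c med [374.  234.6  46.8] mid [373.9 234.   48.5] size [33.  33.  14.5] all [344. 205.  20.] [404. 264.  56.]
yel top z 109.3 n 111 c med [ 538.3 -275.5  105.1] mid [ 538.4 -275.5  107. ] size [39.  38.3 11.3] all [ 518. -295.   21.] [ 558. -256.  113.]
222 275 [532.9  79.   16. ] [532.8  79.   17. ] [229 165 100] [ 15 144 229]
259 269 [544.8  -0.8  16. ] [545.6   2.2  13.3] [229 166  98] [ 16 146 229]
295 265 [552.3 -78.6  16. ] [554.2 -76.2  17.7] [230 167 100] [ 15 144 230]
332 261 [ 559.9 -158.7   16. ] [ 560.2 -156.9   14.4] [229 167  99] [ 16 145 229]
195 278 [527.3 137.2  16. ] [523.9 121.3  83.8] [124  76  44] [ 12 165 124]
354 258 [ 565.7 -206.3   16. ] [ 565.  -204.9   25.3] [180 116  67] [ 13 160 180]
240 272 [538.8  40.2  16. ] [539.2  42.3  15.6] [224 170 106] [ 16 134 224]
277 267 [548.5 -39.7  16. ] [552.1 -38.   11.1] [231 179 111] [ 17 132 231]
```

View pics/crop1.png

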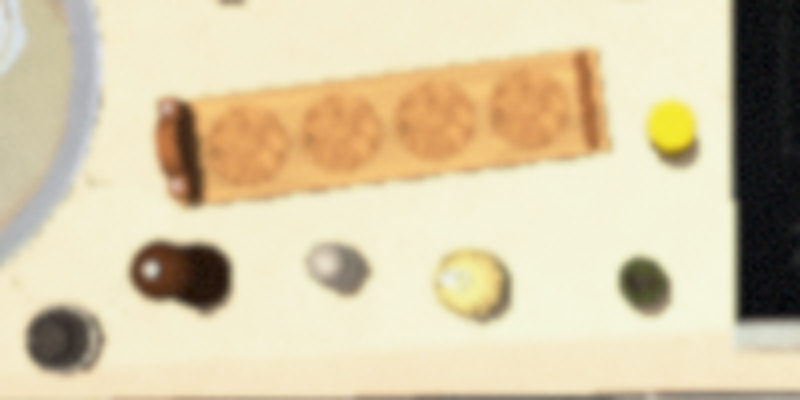

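The crop confirms it: the tall board is at the left, and coaster centres in the crop are about (248,146), (342,133), (436,119) and (531,108). Next I refine the coaster row, check the objects by side-view rays, and set up a move planner.

```bash
cat >> h.py <<'E'
from scipy.spatial.transform import Rotation as Ro
YAW=1.684
def plan(*targets):
    """world TCP xyz targets -> shifts in units of 60 mm along the tool axes at the present measured pose, and turn left"""
    s=env.state(); R=Ro.from_euler("xyz",s["tcp_rot"]).as_matrix(); p=np.array(s["eef_pos"])
    G=Ro.from_euler("xyz",[np.pi,0,YAW]).as_matrix()
    print("t",s["t"],"p",p.round(1),"open",round(s["opening"],3),"grip",round(s["grip_force"],1),"turn/10deg",(np.degrees(Ro.from_matrix(R.T@G).as_rotvec())/10).round(3))
    for q in targets: print(q,"->",(G.T@(np.array(q)-p)/60).round(3)); p=np.array(q,float)
E
python3 - <<'E'
from h import *
c=dict(np.load("top.npz")); P=cloud(c)
clk=np.array([(248,146),(342,133),(436,119),(531,108)])/4+[80,140]
w=onz(c,clk-0.375,16); print(w.round(1),np.linalg.norm(np.diff(w,axis=0),axis=1).round(1))
# tray outline from colour
hsv=cv2.cvtColor(c["color"],cv2.COLOR_RGB2HSV); m=((hsv[...,1]>95)&(hsv[...,0]<22)).astype(np.uint8); m[:145]=0;m[192:]=0;m[:,:122]=0;m[:,236:]=0
k=max(cv2.findContours(m,0,2)[0],key=cv2.contourArea)[:,0]
T=onz(c,k,12)[:,:2].astype(np.float32); print("tray rect",cv2.minAreaRect(T))
# coasters: darker/more saturated discs
g=hsv[...,1].astype(int)
for p in clk:
    u,v=p.astype(int); b=g[v-13:v+14,u-13:u+14]; t=cv2.GaussianBlur(b.astype(np.float32),(0,0),1)>140
    n,l,st,ce=cv2.connectedComponentsWithStats(t.astype(np.uint8)); i=1+np.argmax(st[1:,4]); x=onz(c,[ce[i]+[u-13,v-13]],16)[0]; print("disc",x.round(1),st[i])
s=dict(np.load("side.npz"));Q=cloud(s);S=1.5625
for n,(u,v) in dict(salt=(251,323),tin=(310,330),jar=(384,320)).items():
    u,v=int(u/S),int(v/S); q=Q[v-4:v+4,u-3:u+3].reshape(-1,3); print(n,np.nanmedian(q,0).round(1))
E
```

```text
[[ 532.5   80.5   16. ]
 [ 542.4    1.3   16. ]
 [ 553.1  -78.    16. ]
 [ 561.3 -158.3   16. ]] [79.8 80.1 80.7]
tray rect ((546.22119140625, -34.62007141113281), (90.81026458740234, 371.3016357421875), 6.458648204803467)
disc [532.5  82.9  16. ] [  2   4  21  19 297]
disc [542.5   2.7  16. ] [  4   4  19  18 271]
disc [551.9 -76.2  16. ] [  3   5  19  18 268]
disc [ 560.1 -155.8   16. ] [  4   4  19  19 272]
salt [413.5   3.1  47.7]
tin [ 387.8 -111.6   44.3]
jar [ 394.2 -248.8   60.3]
```

Call:
send_rows(
  series="0 0 0 0 0 -1;0 0 0 0 0 -1;0 0 0 0 0 -1;0 0 0 0 0 -1;0 0 0 0 0 -1",
  fingers=1,
)

```text
t: 0.72
eef_pos: [266.1, -565.4, 291.9]
tcp_rot: [-3.141, -0.001, 1.318]
ft_force: [1.1, 0.3, 0.4]
opening: 1.0
grip_force: 0.0
```

Call:
send_rows(
  series="0 0 0 0 0 -1;0 0 0 0 0 -1;0 0 0 0 0 -0.13;0 0 0 0 0 0",
)

```text
t: 1.23
eef_pos: [266.1, -565.5, 292.1]
tcp_rot: [-3.142, -0.0, 1.681]
ft_force: [0.0, 0.5, -0.9]
opening: 1.0
grip_force: 0.0
```

```bash
python3 -c "
from h import *
plan((416,-110,230),(416,-110,103),(416,-110,220),(561,-157,220),(561,-157,120))"
```

```text
t 1.225 p [ 266.1 -565.5  292.1] open 1.0 grip 0.0 turn/10deg [-0.    -0.002 -0.017]
(416, -110, 230) -> [7.26  3.34  1.035]
(416, -110, 103) -> [ 0.    -0.     2.117]
(416, -110, 220) -> [-0.    0.   -1.95]
(561, -157, 220) -> [-1.051  2.313  0.   ]
(561, -157, 120) -> [ 0.    -0.     1.667]
```

Call:
send_rows(
  series="0.726 0.334 0.1 0 0 0;0.726 0.334 0.1 0 0 0;0.726 0.334 0.1 0 0 0;0.726 0.334 0.1 0 0 0;0.726 0.334 0.1 0 0 0",
)

```text
t: 1.85
eef_pos: [341.3, -336.3, 262.2]
tcp_rot: [3.141, 0.0, 1.681]
ft_force: [1.8, 0.0, 0.4]
opening: 0.999
grip_force: 0.0
```

Call:
send_rows(
  series="0.726 0.334 0.1 0 0 0;0.726 0.334 0.1 0 0 0;0.726 0.334 0.1 0 0 0;0.726 0.334 0.1 0 0 0;0.726 0.334 0.1 0 0 0",
)

```text
t: 2.48
eef_pos: [416.3, -108.6, 232.2]
tcp_rot: [3.141, 0.0, 1.681]
ft_force: [1.1, -0.8, -0.8]
opening: 1.003
grip_force: 0.0
```

Call:
send_rows(
  series="0 0 0 0 0 0;0 0 0 0 0 0;0 0 0 0 0 0",
)

```text
t: 2.85
eef_pos: [415.8, -110.9, 232.4]
tcp_rot: [3.141, 0.0, 1.682]
ft_force: [-0.6, -0.6, 0.5]
opening: 1.002
grip_force: 0.0
```

```bash
python3 -c "
from h import *
c=cam('wrist');cv2.imwrite('pics/w1.png',c['color'][:,:,::-1]);print(-c['R'].T@c['t'],c['R'][2])
P=cloud(c);q=P[(P[...,2]>62)&(P[...,2]<85)&(abs(P[...,0]-416)<50)&(abs(P[...,1]+110)<50)];print(len(q),q.min(0),q.max(0),np.median(q,0))
plan((416,-110,230),(416,-110,103))"
```

```text
[407.88384921 -40.62071579 324.93908462] [ 0.02852102 -0.2541553  -0.9667428 ]
2746 [ 386.62464108 -138.51570702   62.07584185] [442.68690095 -81.98677351  73.84355098] [ 414.6233838  -109.9482764    69.00026861]
t 2.9 p [ 415.8 -111.   232.3] open 0.998 grip 0.0 turn/10deg [ 0.001  0.002 -0.011]
(416, -110, 230) -> [0.016 0.005 0.039]
(416, -110, 103) -> [ 0.    -0.     2.117]
```

View pics/w1.png

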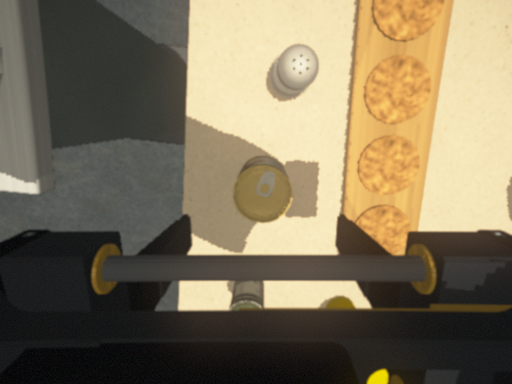

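The wrist view shows the tin at (263,192) between the fingers, salt at (297,68), and coasters at (398,90), (389,164) and (408,12). I descend on the tin and also measure the coasters from this view.

```bash
python3 -c "
from h import *
c=cam('wrist');print(onz(c,[(398,90),(389,164),(408,10)],16).round(1), onz(c,[(297,68)],88).round(1))"
```

```text
[[544.4   2.3  16. ]
 [553.  -74.9  16. ]
 [536.2  74.4  16. ]] [[ 4.3e+02 -2.0e-01  8.8e+01]]
```

Call:
send_rows(
  series="0.016 -0.01 0.716 0 0 0;0 0 0.72 0 0 0;0 0 0.72 0 0 0;0 0 0 0 0 0;0 0 0 0 0 0",
)

```text
t: 3.58
eef_pos: [415.5, -109.6, 103.9]
tcp_rot: [3.141, 0.0, 1.684]
ft_force: [0.2, -0.3, 0.4]
opening: 0.998
grip_force: 0.0
```

Call:
send_rows(
  series="0 0 0 0 0 0;0 0 0 0 0 0;0 0 0 0 0 0;0 0 0 0 0 0;0 0 0 0 0 0",
  fingers=0.3,
)

```text
t: 4.2
eef_pos: [415.2, -109.2, 103.0]
tcp_rot: [-3.142, 0.0, 1.684]
ft_force: [-1.1, 0.6, 5.2]
opening: 0.601
grip_force: 30.0
```

Call:
send_rows(
  series="0 0 -0.7 0 0 0;0 0 -0.7 0 0 0;0 0 -0.6 0 0 0;-0.35 0.77 0 0 0 0;-0.35 0.77 0 0 0 0",
)

```text
t: 4.82
eef_pos: [512.9, -140.7, 223.6]
tcp_rot: [3.141, 0.001, 1.684]
ft_force: [0.0, 0.1, -2.1]
opening: 0.597
grip_force: 30.0
```

Call:
send_rows(
  series="-0.35 0.77 0 0 0 0;0 0 0 0 0 0;0 0 0 0 0 0",
)

```text
t: 5.2
eef_pos: [559.3, -155.8, 222.0]
tcp_rot: [-3.14, -0.001, 1.684]
ft_force: [-0.8, -0.2, -1.9]
opening: 0.599
grip_force: 30.0
```

```bash
python3 -c "
from h import *
plan((561,-157,150),(561,-157,120))"
```

```text
t 5.2 p [ 559.3 -155.8  222. ] open 0.599 grip 30.0 turn/10deg [-0.011 -0.005  0.002]
(561, -157, 150) -> [-0.024  0.025  1.201]
(561, -157, 120) -> [ 0.  -0.   0.5]
```

Call:
send_rows(
  series="-0.02 0.02 0.6 0 0 0;0 0 0.6 0 0 0;0 0 0.3 0 0 0;0 0 0.15 0 0 0;0 0 0.05 0 0 0",
)

```text
t: 5.82
eef_pos: [561.1, -157.0, 121.0]
tcp_rot: [-3.141, -0.0, 1.684]
ft_force: [-0.5, 0.3, -1.1]
opening: 0.595
grip_force: 30.0
```

Call:
send_rows(
  series="0 0 0 0 0 0;0 0 0 0 0 0",
)

```text
t: 6.08
eef_pos: [561.6, -157.2, 121.6]
tcp_rot: [3.141, 0.001, 1.684]
ft_force: [-0.4, 0.5, -2.7]
opening: 0.6
grip_force: 30.0
```

Force still shows only the tin's weight, so I lower about 3 mm more and release.

Call:
send_rows(
  series="0 0 0.03 0 0 0;0 0 0.02 0 0 0;0 0 0 0 0 0;0 0 0 0 0 0",
)

```text
t: 6.58
eef_pos: [561.5, -157.2, 119.1]
tcp_rot: [3.141, 0.001, 1.684]
ft_force: [-2.2, 0.9, 10.3]
opening: 0.598
grip_force: 30.0
```

Call:
send_rows(
  series="0 0 0 0 0 0;0 0 0 0 0 0;0 0 0 0 0 0;0 0 0 0 0 0",
  fingers=1,
)

```text
t: 7.08
eef_pos: [561.4, -157.1, 117.8]
tcp_rot: [-3.142, 0.0, 1.684]
ft_force: [0.1, -0.2, -0.1]
opening: 0.958
grip_force: 0.0
```

Call:
send_rows(
  series="0 0 -0.6 0 0 0;0 0 -0.6 0 0 0;0 0 -0.7 0 0 0;0 0 0 0 0 0",
)

```text
t: 7.58
eef_pos: [562.2, -157.4, 234.7]
tcp_rot: [3.137, 0.003, 1.684]
ft_force: [-0.2, -0.1, -0.6]
opening: 0.995
grip_force: 0.0
```

```bash
python3 -c "
from h import *
c=cam('wrist');cv2.imwrite('pics/w2.png',c['color'][:,:,::-1])
P=cloud(c);q=P[(P[...,2]>78)&(P[...,2]<98)&(abs(P[...,0]-561)<50)&(abs(P[...,1]+157)<50)];print(len(q),q.min(0),q.max(0),np.median(q,0))
q=P[(P[...,2]>75)&(P[...,2]<105)&(abs(P[...,0]-432)<40)&(abs(P[...,1]-4)<40)];print('salt',len(q),q.min(0) if len(q) else 0,q.max(0) if len(q) else 0)
plan((434,3,240),(434,3,112))"
```

```text
3033 [ 533.58415763 -186.51548934   78.02452765] [ 589.865445   -130.14570321   89.73112064] [ 561.66274898 -157.92609359   85.08355947]
salt 54 [426.84965588 -14.57352695  75.08772538] [441.45736149 -11.50677913  80.47543469]
t 7.625 p [ 561.5 -157.2  232.8] open 1.002 grip 0.0 turn/10deg [0.012 0.007 0.001]
(434, 3, 240) -> [ 2.893 -1.811 -0.12 ]
(434, 3, 112) -> [ 0.    -0.     2.133]
```

View pics/w2.png

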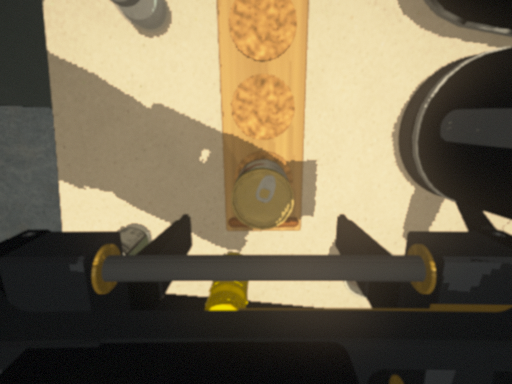

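The tin stands centred on coaster 4 at (265,193). The kettle is at the right, so I check its clearance and measure the coasters again before fetching the salt.

```bash
python3 -c "
from h import *
c=cam('wrist');print('coasters',onz(c,[(263,106),(262,25)],16).round(1))
for P in (cloud(c),cloud(dict(np.load('top.npz')))):
  m=(P[...,2]>60)&(P[...,2]<350)&(P[...,0]>590)&(abs(P[...,1])<220)
  q=P[m]
  for y in range(-200,200,50):
    r=q[(q[:,1]>y)&(q[:,1]<=y+50)]
    if len(r): print(y,r[:,0].min().round(),r[:,2].max().round(),len(r))"
```

```text
coasters [[552.2 -74.9  16. ]
 [542.6   0.6  16. ]]
-200 608.0 259.0 2716
-150 590.0 278.0 21114
-100 711.0 140.0 4878
-50 717.0 119.0 1672
0 719.0 76.0 229
-150 715.0 172.0 139
-100 710.0 189.0 201
-50 715.0 169.0 62
0 681.0 194.0 308
50 666.0 196.0 391
100 666.0 196.0 326
150 683.0 193.0 66
```

Call:
send_rows(
  series="0.72 -0.45 -0.03 0 0 0;0.72 -0.45 -0.03 0 0 0;0.72 -0.45 -0.03 0 0 0;0.73 -0.46 -0.03 0 0 0;0 0 0 0 0 0",
)

```text
t: 8.3
eef_pos: [431.6, 4.8, 238.2]
tcp_rot: [-3.139, -0.001, 1.687]
ft_force: [-0.7, 0.2, -0.4]
opening: 1.001
grip_force: 0.0
```

Call:
send_rows(
  series="0 0 0 0 0 0;0 0 0 0 0 0",
)

```text
t: 8.55
eef_pos: [434.4, 2.2, 238.6]
tcp_rot: [-3.141, -0.0, 1.683]
ft_force: [-0.7, 0.8, 0.2]
opening: 1.001
grip_force: 0.0
```

```bash
python3 -c "
from h import *
c=cam('wrist')
P=cloud(c)
for a,b in ((72,98),(40,64)):
  q=P[(P[...,2]>a)&(P[...,2]<b)&(abs(P[...,0]-432)<40)&(abs(P[...,1]-4)<40)];print('salt',len(q),q.min(0).round(1),q.max(0).round(1),np.median(q,0))
cv2.imwrite('pics/w3.png',c['color'][:,:,::-1])
plan((434,3,240),(434,3,112))"
```

```text
salt 1014 [414.8 -13.8  72.3] [448.4  20.   90.5] [431.33772927   6.05621816  86.14144936]
salt 328 [409.9  -3.7  40.2] [450.1  23.5  64. ] [426.14696999  17.80115995  51.19253981]
t 8.6 p [434.4   2.2 238.6] open 0.999 grip 0.0 turn/10deg [-0.003 -0.    -0.005]
(434, 3, 240) -> [ 0.014 -0.005 -0.023]
(434, 3, 112) -> [ 0.    -0.     2.133]
```

View pics/w3.png

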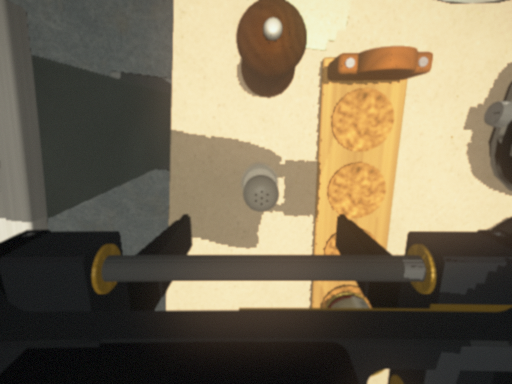

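The wrist view shows salt at (261,190), mill at (272,40), and coasters 1 and 2 at (362,120) and (356,189). Salt's axis is about (431,3), so I descend with a small correction.

Call:
send_rows(
  series="0.02 -0.055 0.7 0 0 0;0 0 0.7 0 0 0;0 0 0.72 0 0 0;0 0 0 0 0 0;0 0 0 0 0 0",
)

```text
t: 9.22
eef_pos: [430.9, 3.4, 112.7]
tcp_rot: [3.141, 0.0, 1.684]
ft_force: [0.6, -0.2, 0.7]
opening: 1.0
grip_force: 0.0
```

Call:
send_rows(
  series="0 0 0 0 0 0;0 0 0 0 0 0;0 0 0 0 0 0;0 0 0 0 0 0;0 0 0 0 0 0",
  fingers=0.2,
)

```text
t: 9.85
eef_pos: [430.5, 3.7, 111.9]
tcp_rot: [3.142, 0.0, 1.684]
ft_force: [0.2, 0.2, 0.4]
opening: 0.53
grip_force: 0.0
```

```bash
python3 -c "
from h import *
c=cam('wrist');print(onz(c,[(362,120),(356,189)],16))
plan((431,3,240),(552.3,-76.5,240),(552.3,-76.5,128))"
```

```text
[[486.81427618  79.8585287   16.        ]
 [492.23668059  33.48253029  16.        ]]
t 9.9 p [430.4   3.7 111.9] open 0.491 grip 0.0 turn/10deg [-0.     0.     0.001]
(431, 3, 240) -> [-0.012  0.008 -2.136]
(552.3, -76.5, 240) -> [-1.545  1.859  0.   ]
(552.3, -76.5, 128) -> [ 0.    -0.     1.867]
```

Call:
send_rows(
  series="0 0 0 0 0 0;0 0 0 0 0 0;0 0 0 0 0 0",
)

```text
t: 10.28
eef_pos: [430.4, 3.7, 111.8]
tcp_rot: [-3.141, 0.0, 1.684]
ft_force: [-0.9, 0.5, -0.8]
opening: 0.415
grip_force: 29.6
```

Call:
send_rows(
  series="0 0 -0.7 0 0 0;0 0 -0.7 0 0 0;0 0 -0.73 0 0 0;-0.51 0.62 0 0 0 0;-0.51 0.62 0 0 0 0",
)

```text
t: 10.9
eef_pos: [512.4, -49.2, 240.7]
tcp_rot: [3.139, 0.001, 1.685]
ft_force: [0.2, 0.1, -1.3]
opening: 0.413
grip_force: 29.6
```

Call:
send_rows(
  series="-0.52 0.62 0 0 0 0;0 0 0 0 0 0;0 0 0 0 0 0",
)

```text
t: 11.28
eef_pos: [551.2, -75.3, 239.2]
tcp_rot: [-3.14, -0.0, 1.684]
ft_force: [-1.4, 1.0, -0.8]
opening: 0.412
grip_force: 29.6
```

```bash
python3 -c "
from h import *
c=cam('wrist');cv2.imwrite('pics/w4.png',c['color'][:,:,::-1])
P=cloud(c);q=P[(P[...,2]>180)&(P[...,2]<235)&(abs(P[...,0]-552)<35)&(abs(P[...,1]+76)<35)];print(len(q),q.min(0),q.max(0))
plan((552.3,-76.5,128))"
```

```text
4626 [520.26586403 -90.00849988 180.00571114] [579.69114815 -57.54237876 234.98033012]
t 11.325 p [551.  -75.  239.4] open 0.412 grip 29.6 turn/10deg [-0.006 -0.002  0.002]
(552.3, -76.5, 128) -> [-0.027  0.018  1.857]
```

View pics/w4.png

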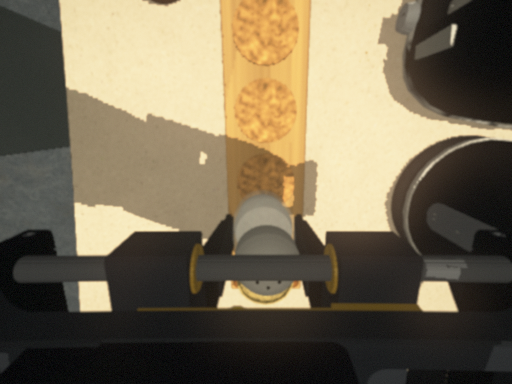

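Salt is held at (265,235), with coaster 2 at (265,110) and coaster 1 at (266,28). I lower it.

Call:
send_rows(
  series="-0.02 0.02 0.6 0 0 0;0 0 0.6 0 0 0;0 0 0.4 0 0 0;0 0 0.15 0 0 0;0 0 0.08 0 0 0",
)

```text
t: 11.95
eef_pos: [553.1, -76.3, 130.2]
tcp_rot: [3.141, 0.0, 1.685]
ft_force: [0.4, 0.3, -0.8]
opening: 0.415
grip_force: 29.6
```

Call:
send_rows(
  series="0 0 0.02 0 0 0;0 0 0.02 0 0 0;0 0 0 0 0 0;0 0 0 0 0 0",
)

```text
t: 12.45
eef_pos: [553.2, -76.6, 127.8]
tcp_rot: [3.141, 0.0, 1.684]
ft_force: [-0.7, 0.1, 1.4]
opening: 0.415
grip_force: 29.7
```

Call:
send_rows(
  series="0 0 0.015 0 0 0;0 0 0 0 0 0;0 0 0 0 0 0",
)

```text
t: 12.82
eef_pos: [553.2, -76.6, 127.7]
tcp_rot: [3.141, 0.0, 1.684]
ft_force: [-3.3, 0.8, 12.2]
opening: 0.413
grip_force: 30.6
```

Call:
send_rows(
  series="0 0 0 0 0 0;0 0 0 0 0 0;0 0 0 0 0 0;0 0 0 0 0 0;0 0 0 0 0 0",
  fingers=1,
)

```text
t: 13.45
eef_pos: [553.1, -76.6, 126.5]
tcp_rot: [-3.141, 0.0, 1.684]
ft_force: [0.6, 0.2, 0.3]
opening: 0.889
grip_force: 0.0
```

Call:
send_rows(
  series="0 0 -0.6 0 0 0;0 0 -0.6 0 0 0;0 0 -0.7 0 0 0;0 0 0 0 0 0",
)

```text
t: 13.95
eef_pos: [553.9, -76.7, 243.3]
tcp_rot: [3.137, 0.002, 1.684]
ft_force: [-0.3, 0.4, -0.4]
opening: 0.998
grip_force: 0.0
```

```bash
python3 -c "
from h import *
c=cam('wrist');cv2.imwrite('pics/w5.png',c['color'][:,:,::-1])
P=cloud(c);q=P[(P[...,2]>88)&(P[...,2]<115)&(abs(P[...,0]-552)<40)&(abs(P[...,1]+76)<40)];print(len(q),q.min(0),q.max(0))
plan((414,-250,250),(414,-250,130))"
```

```text
1092 [538.01051993 -93.53367133  88.1220675 ] [571.78171553 -60.03825196 106.90091289]
t 14.0 p [553.3 -76.6 241.5] open 0.999 grip 0.0 turn/10deg [0.013 0.005 0.002]
(414, -250, 250) -> [-2.61  -2.633 -0.142]
(414, -250, 130) -> [ 0. -0.  2.]
```

View pics/w5.png

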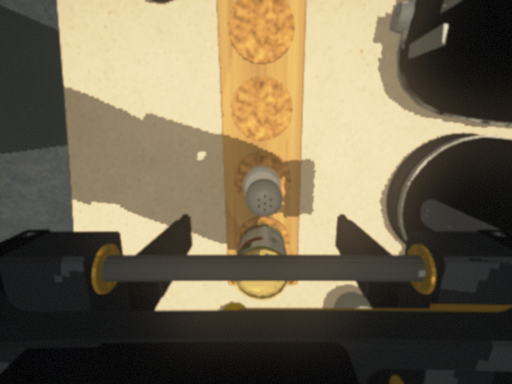

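Salt stands on coaster 3 at (263,190) and is centred (top at about 555,-77). Next is the jar.

Call:
send_rows(
  series="-0.52 -0.527 -0.03 0 0 0;-0.52 -0.527 -0.03 0 0 0;-0.52 -0.527 -0.03 0 0 0;-0.52 -0.527 -0.03 0 0 0;-0.53 -0.527 -0.03 0 0 0",
)

```text
t: 14.62
eef_pos: [412.5, -250.8, 248.3]
tcp_rot: [-3.14, -0.001, 1.684]
ft_force: [0.8, -0.7, 0.4]
opening: 1.001
grip_force: 0.0
```

Call:
send_rows(
  series="0 0 0 0 0 0;0 0 0 0 0 0;0 0 0 0 0 0",
)

```text
t: 15.0
eef_pos: [414.2, -249.2, 249.1]
tcp_rot: [-3.141, -0.001, 1.685]
ft_force: [0.3, -0.6, 0.4]
opening: 1.001
grip_force: 0.0
```

```bash
python3 -c "
from h import *
c=cam('wrist')
P=cloud(c);m=(P[...,2]>92)&(P[...,2]<115)&(abs(P[...,0]-414)<40)&(abs(P[...,1]+250)<40);q=P[m];print(len(q),q.min(0),q.max(0),c['color'][m].mean(0))
plan((414,-250,129))"
```

```text
1608 [ 392.50316823 -271.46935472   92.01038469] [ 432.18857634 -231.38341734  107.71672155] [78.55348259 70.62562189 49.3818408 ]
t 15.05 p [ 414.3 -249.2  249.2] open 1.001 grip 0.0 turn/10deg [-0.002 -0.002  0.01 ]
(414, -250, 129) -> [-0.012 -0.006  2.004]
```

Call:
send_rows(
  series="-0.03 -0.035 0.66 0 0 0;0 0 0.67 0 0 0;0 0 0.67 0 0 0;0 0 0 0 0 0;0 0 0 0 0 0",
)

```text
t: 15.68
eef_pos: [412.5, -252.0, 130.6]
tcp_rot: [3.141, 0.001, 1.685]
ft_force: [-0.7, 0.4, 0.2]
opening: 0.998
grip_force: 0.0
```

Call:
send_rows(
  series="0 0 0 0 0 0;0 0 0 0 0 0;0 0 0 0 0 0;0 0 0 0 0 0;0 0 0 0 0 0",
  fingers=0.2,
)

```text
t: 16.3
eef_pos: [411.9, -252.1, 129.6]
tcp_rot: [3.142, 0.0, 1.684]
ft_force: [0.3, -0.7, 0.4]
opening: 0.529
grip_force: 0.0
```

Call:
send_rows(
  series="0 0 0 0 0 0;0 0 0 0 0 0;0 0 0 0 0 0",
)

```text
t: 16.68
eef_pos: [411.9, -252.1, 129.5]
tcp_rot: [-3.142, 0.0, 1.684]
ft_force: [0.0, 0.3, 0.4]
opening: 0.428
grip_force: 30.0
```

```bash
python3 -c "
from h import *
plan((413,-250,270),(542.8,1.5,270),(542.8,1.5,147))"
```

```text
t 16.675 p [ 411.9 -252.1  129.5] open 0.428 grip 30.0 turn/10deg [-0.     0.     0.001]
(413, -250, 270) -> [ 0.032  0.022 -2.341]
(542.8, 1.5, 270) -> [3.92  2.623 0.   ]
(542.8, 1.5, 147) -> [ 0.   -0.    2.05]
```

Call:
send_rows(
  series="0 0 -0.8 0 0 0;0 0 -0.8 0 0 0;0 0 -0.8 0 0 0;0.66 0.44 0 0 0 0;0.66 0.44 0 0 0 0",
)

```text
t: 17.3
eef_pos: [455.6, -166.6, 274.2]
tcp_rot: [3.14, 0.001, 1.683]
ft_force: [-0.1, -0.4, -0.6]
opening: 0.424
grip_force: 30.0
```

Call:
send_rows(
  series="0.66 0.44 0 0 0 0;0.66 0.44 0 0 0 0;0.66 0.44 0 0 0 0;0.65 0.44 0 0 0 0;0 0 0 0 0 0",
)

```text
t: 17.92
eef_pos: [543.1, 3.7, 273.2]
tcp_rot: [-3.141, -0.0, 1.688]
ft_force: [-0.4, -0.2, -0.5]
opening: 0.425
grip_force: 30.0
```

Call:
send_rows(
  series="0 0 0 0 0 0;0 0 0 0 0 0",
)

```text
t: 18.18
eef_pos: [542.1, 0.4, 273.6]
tcp_rot: [-3.141, 0.0, 1.683]
ft_force: [-0.2, 1.4, -1.1]
opening: 0.426
grip_force: 30.0
```

```bash
python3 -c "
from h import *
plan((542.8,1.5,149))"
```

```text
t 18.175 p [5.421e+02 4.000e-01 2.736e+02] open 0.426 grip 30.0 turn/10deg [-0.002  0.001 -0.005]
(542.8, 1.5, 149) -> [0.016 0.014 2.076]
```

Call:
send_rows(
  series="0.01 0.015 0.7 0 0 0;0 0 0.7 0 0 0;0 0 0.5 0 0 0;0 0 0.12 0 0 0;0 0 0.06 0 0 0",
)

```text
t: 18.8
eef_pos: [543.5, 1.5, 149.3]
tcp_rot: [3.141, 0.0, 1.683]
ft_force: [0.1, -0.2, -0.0]
opening: 0.426
grip_force: 30.0
```

Call:
send_rows(
  series="0 0 0.02 0 0 0;0 0 0.02 0 0 0;0 0 0 0 0 0;0 0 0 0 0 0",
)

```text
t: 19.3
eef_pos: [543.4, 2.1, 146.6]
tcp_rot: [3.141, 0.0, 1.684]
ft_force: [0.2, 0.3, 0.6]
opening: 0.421
grip_force: 30.0
```

Call:
send_rows(
  series="0 0 0.02 0 0 0;0 0 0 0 0 0;0 0 0 0 0 0",
)

```text
t: 19.68
eef_pos: [543.4, 2.1, 145.4]
tcp_rot: [3.141, 0.0, 1.684]
ft_force: [-1.2, 0.0, 5.2]
opening: 0.425
grip_force: 30.0
```

Call:
send_rows(
  series="0 0 0 0 0 0;0 0 0 0 0 0;0 0 0 0 0 0;0 0 0 0 0 0;0 0 0 0 0 0",
  fingers=1,
)

```text
t: 20.3
eef_pos: [543.2, 2.1, 145.1]
tcp_rot: [-3.142, 0.0, 1.684]
ft_force: [-0.4, 0.0, 0.2]
opening: 0.894
grip_force: 0.0
```

Call:
send_rows(
  series="0 0 -0.6 0 0 0;0 0 -0.8 0 0 0;0 0 -0.8 0 0 0;0 0 0 0 0 0;0 0 0 0 0 0",
)

```text
t: 20.92
eef_pos: [542.9, 2.1, 276.6]
tcp_rot: [-3.141, -0.0, 1.684]
ft_force: [0.0, 0.5, -0.1]
opening: 1.0
grip_force: 0.0
```

```bash
python3 -c "
from h import *
c=cam('wrist');cv2.imwrite('pics/w6.png',c['color'][:,:,::-1])
P=cloud(c);q=P[(P[...,2]>106)&(P[...,2]<135)&(abs(P[...,0]-543)<40)&(abs(P[...,1]-2)<40)];print(len(q),q.min(0),q.max(0))
plan((426,123.5,290),(426,123.5,175))"
```

```text
1498 [523.59701376 -17.45272618 106.01140257] [563.31151971  22.48466437 123.54876034]
t 20.975 p [542.9   2.1 276.1] open 0.997 grip 0.0 turn/10deg [-0.009 -0.001  0.001]
(426, 123.5, 290) -> [ 2.231 -1.707 -0.232]
(426, 123.5, 175) -> [ 0.    -0.     1.917]
```

View pics/w6.png

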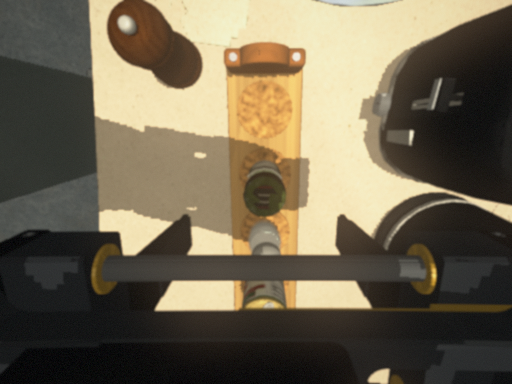

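The jar stands on coaster 2 at (264,190) and is centred. The mill is at (137,32) and coaster 1 at (265,108). Next is the mill.

```bash
python3 -c "
from h import *
c=cam('wrist');print(onz(c,[(265,108)],16))"
```

```text
[[534.97823227  84.22715162  16.        ]]
```

Call:
send_rows(
  series="0.56 -0.427 -0.06 0 0 0;0.56 -0.427 -0.06 0 0 0;0.56 -0.427 -0.06 0 0 0;0.56 -0.427 -0.06 0 0 0;0 0 0 0 0 0",
)

```text
t: 21.65
eef_pos: [424.6, 125.2, 291.0]
tcp_rot: [-3.14, 0.0, 1.687]
ft_force: [-0.1, 0.2, -0.2]
opening: 0.997
grip_force: 0.0
```

Call:
send_rows(
  series="0 0 0 0 0 0;0 0 0 0 0 0",
)

```text
t: 21.9
eef_pos: [426.9, 123.4, 291.1]
tcp_rot: [-3.141, 0.0, 1.683]
ft_force: [0.0, 0.3, 0.2]
opening: 1.001
grip_force: 0.0
```

```bash
python3 -c "
from h import *
c=cam('wrist')
P=cloud(c)
for a,b in ((104,128),(134,150)):
  m=(P[...,2]>a)&(P[...,2]<b)&(abs(P[...,0]-426)<40)&(abs(P[...,1]-123)<40);q=P[m];print(len(q),q.min(0),q.max(0))
plan((426,123.5,174))"
```

```text
1564 [401.35394589 103.21166509 111.88420518] [450.60159729 151.54939518 127.99887467]
132 [420.18230308 121.76289623 134.35684214] [431.65063216 132.82959962 141.19778707]
t 21.95 p [426.8 123.4 291.1] open 1.003 grip 0.0 turn/10deg [-0.004  0.001 -0.005]
(426, 123.5, 174) -> [ 0.003 -0.013  1.952]
```

Call:
send_rows(
  series="0.066 -0.006 0.65 0 0 0;0 0 0.65 0 0 0;0 0 0.65 0 0 0;0 0 0 0 0 0;0 0 0 0 0 0",
)

```text
t: 22.58
eef_pos: [426.1, 127.7, 175.4]
tcp_rot: [3.141, 0.0, 1.684]
ft_force: [-1.0, 1.2, 0.9]
opening: 1.0
grip_force: 0.0
```

Call:
send_rows(
  series="0 0 0 0 0 0;0 0 0 0 0 0;0 0 0 0 0 0;0 0 0 0 0 0;0 0 0 0 0 0",
  fingers=0.2,
)

```text
t: 23.2
eef_pos: [425.4, 127.9, 174.6]
tcp_rot: [3.141, 0.0, 1.684]
ft_force: [0.2, -0.2, -0.2]
opening: 0.532
grip_force: 0.0
```

Call:
send_rows(
  series="0 0 0 0 0 0;0 0 0 0 0 0;0 0 0 0 0 0",
)

```text
t: 23.58
eef_pos: [425.5, 127.9, 174.6]
tcp_rot: [3.142, 0.0, 1.684]
ft_force: [0.6, -0.1, 0.9]
opening: 0.494
grip_force: 30.0
```

```bash
python3 -c "
from h import *
plan((426,127,300),(533.3,82,300),(533.3,82,190))"
```

```text
t 23.575 p [425.5 127.9 174.6] open 0.494 grip 30.0 turn/10deg [0.    0.    0.001]
(426, 127, 300) -> [-0.016  0.007 -2.091]
(533.3, 82, 300) -> [-0.947  1.692  0.   ]
(533.3, 82, 190) -> [ 0.    -0.     1.833]
```

Call:
send_rows(
  series="0 0 -0.7 0 0 0;0 0 -0.7 0 0 0;0 0 -0.7 0 0 0;-0.24 0.425 0 0 0 0;-0.24 0.425 0 0 0 0",
)

```text
t: 24.2
eef_pos: [479.7, 104.8, 301.0]
tcp_rot: [3.141, 0.0, 1.685]
ft_force: [-0.3, 0.7, -2.4]
opening: 0.493
grip_force: 29.9
```

Call:
send_rows(
  series="-0.24 0.425 0 0 0 0;-0.24 0.425 0 0 0 0;0 0 0 0 0 0;0 0 0 0 0 0;0 0 0 0 0 0",
)

```text
t: 24.82
eef_pos: [532.6, 82.5, 300.5]
tcp_rot: [-3.141, -0.0, 1.685]
ft_force: [-0.0, 0.1, -1.7]
opening: 0.496
grip_force: 29.9
```

```bash
python3 -c "
from h import *
plan((533.3,82,193))"
```

```text
t 24.825 p [532.6  82.5 300.5] open 0.496 grip 29.9 turn/10deg [-0.003 -0.     0.004]
(533.3, 82, 193) -> [-0.01   0.011  1.792]
```

Call:
send_rows(
  series="-0.01 0.01 0.6 0 0 0;0 0 0.6 0 0 0;0 0 0.4 0 0 0;0 0 0.12 0 0 0;0 0 0.08 0 0 0",
)

```text
t: 25.45
eef_pos: [534.1, 81.9, 193.0]
tcp_rot: [3.141, 0.0, 1.684]
ft_force: [-0.6, 0.1, -2.4]
opening: 0.497
grip_force: 29.9
```

Call:
send_rows(
  series="0 0 0.02 0 0 0;0 0 0.02 0 0 0;0 0 0 0 0 0;0 0 0 0 0 0",
)

```text
t: 25.95
eef_pos: [534.2, 81.7, 190.6]
tcp_rot: [3.14, 0.0, 1.684]
ft_force: [0.2, 0.6, 1.9]
opening: 0.496
grip_force: 30.0
```

Call:
send_rows(
  series="0 0 0.015 0 0 0;0 0 0 0 0 0;0 0 0 0 0 0",
)

```text
t: 26.32
eef_pos: [534.4, 81.7, 190.5]
tcp_rot: [3.14, 0.0, 1.684]
ft_force: [-1.4, -0.3, 12.0]
opening: 0.495
grip_force: 30.1
```

Call:
send_rows(
  series="0 0 0 0 0 0;0 0 0 0 0 0;0 0 0 0 0 0;0 0 0 0 0 0;0 0 0 0 0 0",
  fingers=1,
)

```text
t: 26.95
eef_pos: [533.9, 81.6, 189.2]
tcp_rot: [-3.141, 0.0, 1.684]
ft_force: [0.1, -0.4, 0.1]
opening: 0.961
grip_force: 0.0
```

Call:
send_rows(
  series="0 0 -0.6 0 0 0;0 0 -0.8 0 0 0;0 0 -0.6 0 0 0;0 0 0 0 0 0;0 0 0 0 0 0",
)

```text
t: 27.58
eef_pos: [533.6, 81.7, 308.6]
tcp_rot: [-3.141, 0.0, 1.684]
ft_force: [-1.0, -0.2, -0.2]
opening: 1.003
grip_force: 0.0
```

Call:
send_rows(
  series="0 -0.8 0 0 0 0;0 -0.8 0 0 0 0;-0.5 -0.4 0 0 0 0;0 0 0 0 0 0;0 0 0 0 0 0",
)

```text
t: 28.2
eef_pos: [418.4, 38.3, 308.7]
tcp_rot: [-3.141, -0.0, 1.684]
ft_force: [0.3, 0.7, -0.1]
opening: 1.003
grip_force: 0.0
```

```bash
python3 -c "
from h import *
c=cam('wrist')
P=cloud(c);C=dict(mill=(533,82,118,150),jar=(543,2,106,130),salt=(553,-77,88,112),tin=(561,-157,80,96))
for c in (cam('wrist'),cam('top')):
  P=cloud(c)
  for n,(x,y,a,b) in C.items():
    q=P[(P[...,2]>a)&(P[...,2]<b)&(abs(P[...,0]-x)<38)&(abs(P[...,1]-y)<38)]
    if len(q): print(n,len(q),((q.min(0)+q.max(0))/2).round(1),np.ptp(q,0).round(1),q[:,2].max().round())
c=cam('wrist');cv2.imwrite('pics/w7.png',c['color'][:,:,::-1])
cv2.imwrite('pics/t7.png',cv2.resize(cam('top')['color'][120:250,60:330,::-1],(800,385),interpolation=cv2.INTER_CUBIC))
cv2.imwrite('pics/s7.png',cv2.resize(cam('side')['color'][:,:,::-1],(800,600)))"
```

```text
mill 1989 [533.8  80.2 134. ] [49.3 49.6 31.9] 150.0
jar 837 [544.    5.3 115.3] [39.7 34.5 18. ] 124.0
salt 156 [546.7 -80.5  97.1] [19.  20.4 18. ] 106.0
mill 103 [539.1  78.1 133. ] [35.2 46.7 29.1] 148.0
jar 135 [541.    3.5 118. ] [38.7 39.5 23.4] 130.0
salt 84 [553.7 -76.6 100.1] [30.4 32.5 20.8] 111.0
tin 220 [ 561.4 -156.7   87.4] [53.  51.8 14.5] 95.0
```

View pics/w7.png

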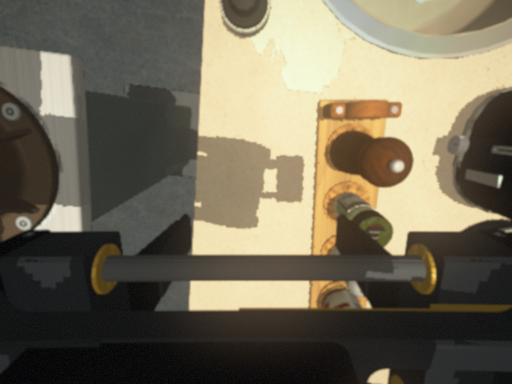

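View pics/t7.png

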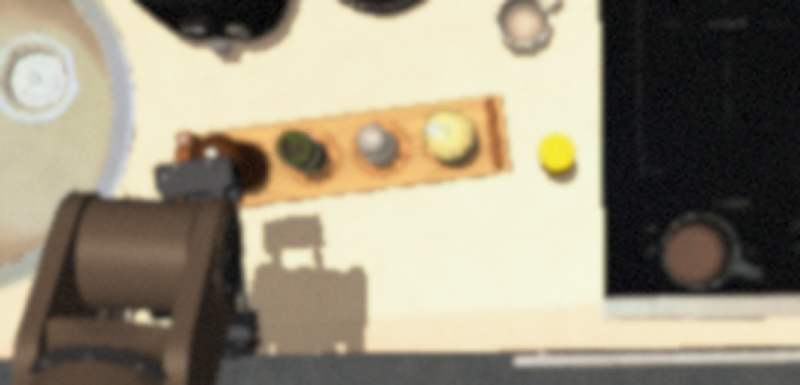

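The wrist and top views show all four upright on their coasters in the right order: mill by the tall board at wrist pixel (385,160), then jar, salt and tin. The centres I could measure are within about 5 mm of the coasters, and the mug hasn't moved. I hand in the job.

```bash
python3 -c "
from h import *
print(env.job_done())"
```

```text
the job is handed in; nothing more can be done
None
```

The job is handed in, with no verdict returned: mill, jar, salt and tin stand upright on coasters 1 to 4, counted from the tall end board, about 5 mm or less off centre by my measurements, and the mug was not touched.

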